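# Stroke check of a leaning injector's spring plunger with a test pin

### The arm

A 7-joint arm with a two-finger parallel gripper is mounted at the origin on the work surface. World frame = base frame: x ahead of the robot, y to its left, z up, the work surface at z = 0. Lengths are in m, angles in rad, forces in N, time in s.
With the tool pointing down it reaches from about 0.35 to 0.9 m from the base axis. Payload 8.1 kg.
Tool frame: the origin (TCP) lies midway between the tips of the shut fingers; the grasp point (between the pads) lies 19 mm behind it; z points along the fingers, y is the line along which they close (so a half turn about z gives the same grasp; the last joint's range is limited). The gripper opens to 92 mm and grips with 3 to 60 N. Pads are 19 mm wide; open, the fingers measure 130 mm over their backs; the gripper's body (75 mm by 190 mm) begins 47 mm behind the grasp point.
Start: joints at [1.132, 0.434, 0.025, 1.573, -0.012, 1.134, -0.075], TCP at [0.206, -0.59, 0.227] pointing down, gripper open.
Joint ranges: [-2.62, 2.62], [-0.44, 2.09], [-1.27, 1.32], [0.08, 2.57], [-1.32, 4.46], [0.12, 2], [-2.74, 2.74]. Speed limits (rad/s): [2.22, 2.22, 3.01, 3.01, 3.14, 3.14, 3.14].

### API

Orientations are given as a rotation vector (axis times angle).
In Python, from cell import observe, cams, job gives the robot as it stands. The module is installed in compiled form; this text tells all that it offers.
- The arm moves only by the tool step_arm, never from a script. Its argument "steps" is a list of rows, each a list of 6 numbers: the shift along the world's x, y, z in mm, then the turn, a rotation vector about the world's x, y, z in rad. In form: [[dx, dy, dz, rx, ry, rz], ...]. A call has 1 to 20 rows; each row shifts and turns the commanded pose from where the row before left it; what a row does not reach is not made up. A row lasts 1/12 s, in which the tool goes at most 41.7 mm and 7.16 degrees, less where a joint would pass 70% of its speed; a pose out of reach is approached as far as the arm can. A call with a gripper value outside its range is refused whole. "gripper" is the opening, from 0 (shut) to 1 (fully open), set as the call begins (left out, the last holds). The fingers move at their own pace and stop on an object; "force" is the grip in N (left out, the last holds). Time passes only in rows, so rows that do not move let the fingers close. It gives the time, the measured TCP pose, the force, the opening and the grip force at its end, in the units of the state.
- observe(): the state, without advancing time (a new reading comes with each control period).
- cams.get_image(name): name is "scene" or "top" or "wrist"; returns the picture (420x560x3 uint8, red, green, blue); there is no depth.
- cams.get_calibration(name): a dict with "fov_y" (degrees; the focal length in pixels is half the picture's height over the tangent of half this angle, whatever the lens; pixels are square), "cx", "cy" (the principal point, pixels), "dist_coeffs" ([k1, k2, p1, p2, k3] as OpenCV has them; the pictures are not rectified), "world_to_cam" (4x4, takes a point from world to camera coordinates). Camera axes: x right, y up, looking along -z (the intrinsics and any distortion apply to the point x, -y, -z); pixel columns grow to the right and rows downward; lengths in m; the calibration is good to about 2 mm. A picture is of the moment at which its call begins: read the wrist's pose just before it. get_calibration takes no time and is no camera call; for the wrist camera it gives the pose at the moment of the call.
- job.sign_off(): hands the job in; it is judged then, once.
The state is a dict: "clock": time; "joints": joint angles; "dq": joint speeds; "joint_efforts": joint torques, N m; "position": TCP position; "ee_rot": TCP orientation; "force": force on the tool from outside, world axes, zero at the start; "ft_torque": the same for the moment, N m; "width": opening from 0.0 (shut) to 1.0 (fully open); "gripper_force": force on a finger pad.
Only numpy, scipy, OpenCV 4.12 (cv2) and the standard library are available. Lean on these libraries where they do the work, as an engineer would, in place of code of your own. Each camera call takes 0.05 s, during which the arm holds its last target. There are 200 camera calls.

### The job

Check that the spring plunger inside the leaning steel injector body moves freely: take the knob-headed pin from the rack, slide it foot first into the hole in the top of the injector body and press the plunger down to its stop for about half a second. Then let the plunger come back up and leave the pin standing in the hole, let go of. Leave the other two pins in the rack and everything else on the bench where it is.

Things in the scene. Friction and masses are not known exactly. Their poses are not given: they have to be found in the camera images.
- pin_knob: the pin to use: all steel, 106 mm long; round shaft 10 mm thick and 80 mm long with a 2.5 mm bevelled foot, then a cylindrical knob head 18 mm across and 26 mm long. 80 g. Origin at the centre of the foot's end face, z along the shaft towards the head. It stands in one of the rack's three holes
- pin_head (a point): centre of the knob head, 93 mm above the pin's foot; same axes as the pin
- rack: aluminium pin rack, fixed; block 50 x 180 x 40 mm (x, y, z), origin at the centre of its underside. Three 11 mm square holes, 30 mm deep, in a row along its y at -60, 0 and +60 mm, so a pin's foot stands 10 mm above the bench; which pin stands where changes
- fixture: grey fixture, fixed; base 150 x 120 x 14 mm (x from -53 to 97 mm), origin on its underside straight below mouth_mid. Two upright cheeks, 84 mm tall, 12 mm thick, at y = +-42 mm, x -30 to 75 mm. Between them the injector body, a steel bar 44 x 44 mm, 74 mm long, rides on two cross bars and leans 32 degrees from vertical to the fixture's -x side, towards the robot
- mouth_mid (a point): fixed point in the plane of the injector body's flat top face, midway between the cheeks, 105 mm above the bench; z points up out of the leaning hole, y along the cross bars. The injector body is clamped up to 9 mm to either side of it along y, different each time and not measured, so the hole's centre is at x = 0, z = 0 and an unknown y here: find it by touch or sight
- plunger (a joint): how far the spring plunger is pressed, in m: 0 up, 0.008 at its stop; it starts at 3.6 N, takes 8.4 N at the stop and springs back. It sits in the injector body's hole, its flat head 40 mm below the mouth. The hole is 11.6 mm wide with a 1.5 mm bevel at the mouth
- pin_tee: steel pin with a T crossbar at the top, standing in the rack; 10 mm shaft, 105 mm tall, origin at the foot. Not the one to use
- pin_disc: short steel pin with a flat 30 mm disc head, standing in the rack; 10 mm shaft, 63 mm tall, origin at the foot. Not the one to use
- tape: roll of white tape lying flat, 72 mm across, 19 mm high, origin at the centre of its underside; bystander
- stapler: red and black stapler, 120 x 32 x 41 mm, origin at the centre of its underside; bystander
- oil: small amber oil bottle, 40 mm across, 100 mm tall, origin at the centre of its foot; bystander
- driver: blue-handled screwdriver lying flat; bystander
- nut: brass stepped fitting standing upright, 28 mm across, 34 mm tall, origin at the centre of its foot; bystander
There are look-alikes about, which are no part of the job. What is shaped like the fixture but green or yellow is not meant.

How it is judged:
By the outcome, as a careful person would: the job done as asked, in the order asked, and still so for the second after the job is handed in, with the robot touching nothing.
It also fails if it takes over 58 s, if anything falls off the work surface, if the arm or the gripper's body presses on something with over 40 N, if the wrist force passes 120 N, or if a joint passes its speed limit or range.

## Working session

There is one attempt and no reset: what is moved stays moved. The work goes in short steps, Python scripts to look and compute and a tool call to move; the robot and the scene stay as the last step left them, time stands still between calls to the robot, and variables do not carry over. Pictures are saved under pics/ and viewed, at most 10 in all, crops included, and the job is handed in when it is done.

Besides the shell and the picture viewer there is one more tool, called as name(argument=value, ...), one argument or row to a line, values as JSON. step_arm: Moves the arm, as the interface text tells. Its arguments: {"type":"object","properties":{"steps":{"type":"array","items":{"type":"array","items":{"type":"number"}}},"gripper":{"type":"number"},"force":{"type":"number"}},"required":["steps"]}

```bash
mkdir -p pics; cat > h.py <<'E'
import numpy as np, cv2
from cell import observe, cams, job
def cal(n):
    c=cams.get_calibration(n); f=210/np.tan(np.radians(c['fov_y'])/2)
    K=np.array([[f,0,c['cx']],[0,f,c['cy']],[0,0,1.]]); return K,np.array(c['dist_coeffs'],float),np.array(c['world_to_cam'])
def ray(C,uv):
    K,D,T=C; p=cv2.undistortPoints(np.array([[uv]],float),K,D)[0,0]
    d=T[:3,:3].T@np.array([p[0],-p[1],-1]); return -T[:3,:3].T@T[:3,3], d/np.linalg.norm(d)
def onz(C,uv,z):
    o,d=ray(C,uv); return o+d*(z-o[2])/d[2]
def proj(C,P):
    K,D,T=C; q=(T[:3,:3]@np.atleast_2d(P).T).T+T[:3,3]; q=q*[1,-1,-1]
    return cv2.projectPoints(q,np.zeros(3),np.zeros(3),K,D)[0][:,0]
def tri(C1,u1,C2,u2):
    A=np.zeros((3,3));b=np.zeros(3)
    for C,u in((C1,u1),(C2,u2)):
        o,d=ray(C,u);M=np.eye(3)-np.outer(d,d);A+=M;b+=M@o
    return np.linalg.solve(A,b)
def save(n,im,): cv2.imwrite('pics/'+n+'.png',im[:,:,::-1])
E
python3 - <<'E'
from h import *
a=cams.get_image('scene');b=cams.get_image('top');np.savez('i1.npz',a=a,b=b)
save('scene1',cv2.resize(a,(800,600)));save('top1',cv2.resize(b,(800,600)))
o=observe();print({k:np.round(v,3) for k,v in o.items()})
for n in('scene','top','wrist'):
    K,D,T=cal(n);print(n,K[0,0],D,-T[:3,:3].T@T[:3,3],-T[2,:3])
E
```

```text
{'clock': np.float64(0.1), 'joints': array([ 1.132,  0.435,  0.025,  1.574, -0.012,  1.134, -0.075]), 'dq': array([-0.002, -0.   ,  0.001, -0.003, -0.001, -0.001, -0.001]), 'joint_efforts': array([ 3.0000e-03, -6.6912e+01,  9.8800e-01, -3.1514e+01, -6.1000e-02,
        3.7000e-02,  0.0000e+00]), 'position': array([ 0.206, -0.59 ,  0.226]), 'ee_rot': array([-3.096e+00, -5.250e-01,  1.000e-03]), 'force': array([-0.773, -0.588, -0.18 ]), 'ft_torque': array([-0.031, -0.037,  0.01 ]), 'gripper_force': np.float64(0.0), 'width': np.float64(0.996)}
scene 438.4045360196501 [-0.04119403  0.          0.          0.          0.        ] [1.41494587 0.51412991 0.7308273 ] [-0.70602054 -0.46007218 -0.53839446]
top 477.2483008425729 [-0.13522477  0.          0.          0.          0.        ] [ 0.40398364 -0.0773672   1.29219585] [ 0.13073792  0.0106736  -0.99135951]
wrist 365.9181946548959 [-0.07583169  0.          0.          0.          0.        ] [ 0.27593918 -0.56713225  0.38359314] [-0.25796559 -0.08691542 -0.9622367 ]
```

View pics/scene1.png

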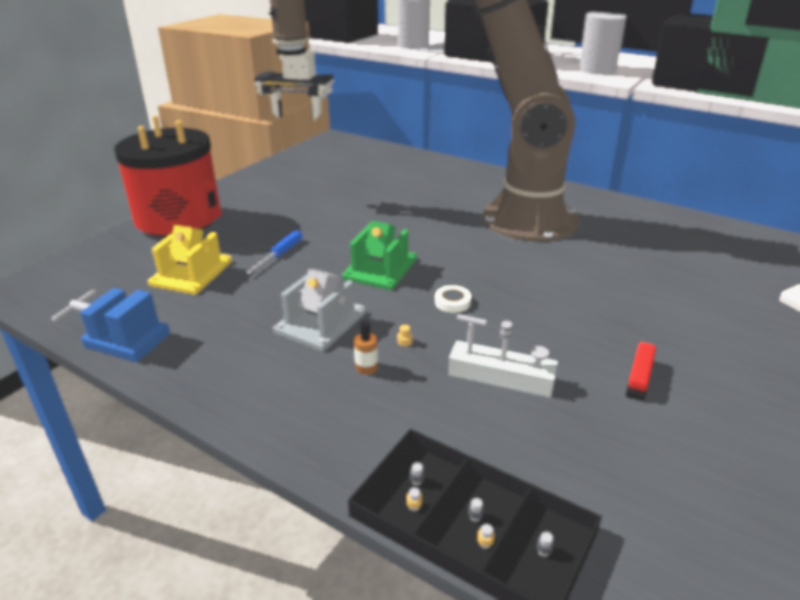

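View pics/top1.png

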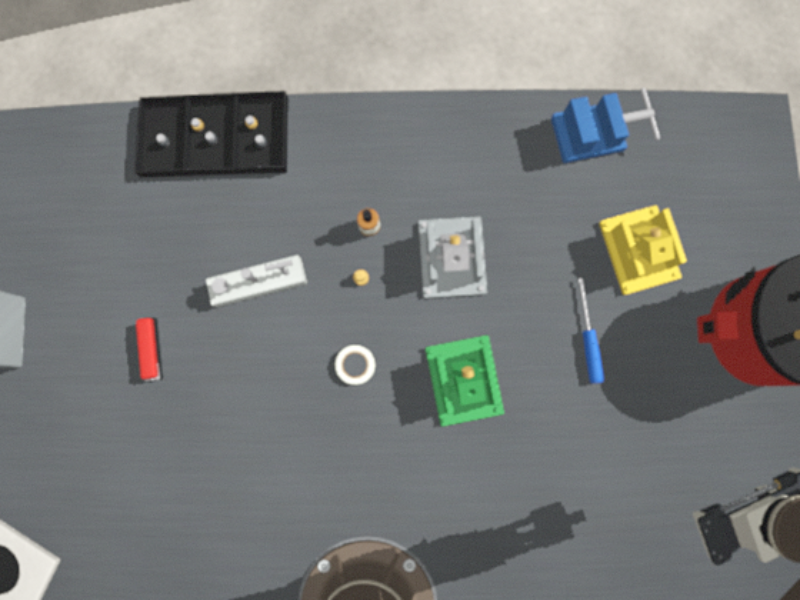

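The scene view shows three pins in the light rack, in 800 px coordinates: tee at (470,320), knob at (506,327) and disc at (541,352). The middle one, with a narrow cylindrical head, fits pin_knob. There are three fixture shapes: grey at (320,305), green at (380,253) and yellow at (190,260). Only the grey one is meant. I'll confirm both in one enlarged crop.

```bash
cat > m.py <<'E'
from h import *
z=np.load('i1.npz');a,b=z['a'],z['b']
s=lambda im,y,x,h,w:cv2.resize(im[y:y+h,x:x+w],(400,300),interpolation=cv2.INTER_CUBIC)
save('crop1',np.vstack([np.hstack([s(a,210,300,75,100),s(a,180,180,75,100)]),np.hstack([s(b,165,135,60,80),s(b,145,280,67,90)])]))
C=cal('top')
hsv=cv2.cvtColor(b,cv2.COLOR_RGB2HSV)
m=((hsv[:,:,2]>115)&(hsv[:,:,1]<60)).astype(np.uint8)
for (y,x,h,w,n,zz) in((170,135,60,90,'rack',.04),(145,285,70,65,'fix',.0)):
    k=np.zeros_like(m);k[y:y+h,x:x+w]=m[y:y+h,x:x+w]
    cs=max(cv2.findContours(k,0,2)[0],key=cv2.contourArea)
    box=cv2.boxPoints(cv2.minAreaRect(cs))
    print(n,cv2.contourArea(cs),np.round(box,1).tolist());
    for p in box: print(np.round(onz(C,p,zz),4))
E
python3 m.py
```

```text
rack 4993.0 [[135.0, 170.0], [224.0, 170.0], [224.0, 229.0], [135.0, 229.0]]
[0.6823 0.3211 0.04  ]
[0.6767 0.077  0.04  ]
[0.5177 0.0771 0.04  ]
[0.5212 0.317  0.04  ]
fix 3905.0 [[285.0, 145.0], [349.0, 145.0], [349.0, 214.0], [285.0, 214.0]]
[ 0.7532 -0.0884  0.    ]
[ 0.7504 -0.267   0.    ]
[ 0.5566 -0.2596  0.    ]
[ 0.5597 -0.0849  0.    ]
```

View pics/crop1.png

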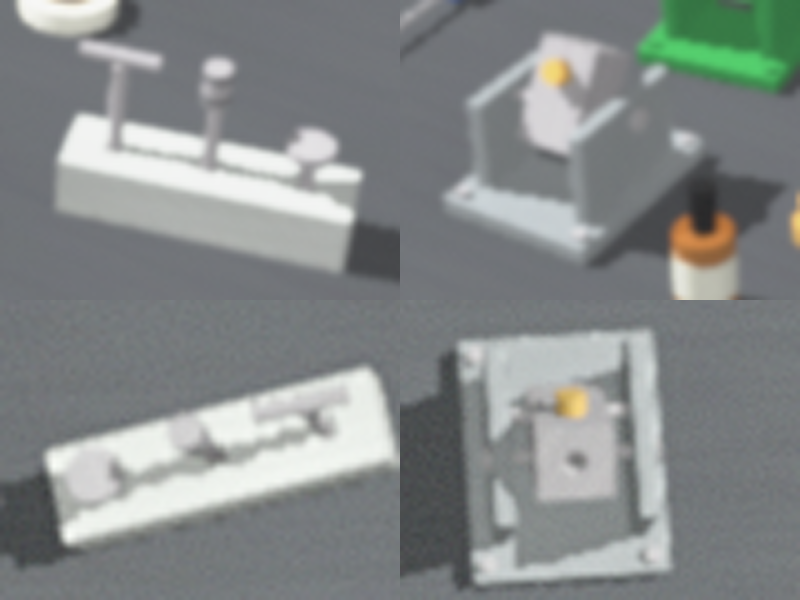

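The crops confirm it. The tee is at (120,95), the knob is the middle pin at (215,75) and the disc is at (315,140). The grey fixture is the meant one, with its hole visible at crop (575,460), which is top pixel (319.4,180.7).

```bash
cat > m2.py <<'E'
from h import *
z=np.load('i1.npz');a,b=z['a'],z['b'];C=cal('top');S=cal('scene')
g=cv2.cvtColor(b,cv2.COLOR_RGB2GRAY)
for (y,x,h,w,n,zz) in((170,137,60,85,'rack',.04),(145,285,68,62,'fix',.014)):
    r=g[y:y+h,x:x+w];t,k=cv2.threshold(r,140,255,0)
    if n=='fix': k=cv2.morphologyEx(k,3,np.ones((9,9)))
    c=max(cv2.findContours(k,0,2)[0],key=cv2.contourArea)
    box=cv2.boxPoints(cv2.minAreaRect(c))+[x,y]
    P=np.array([onz(C,p,zz) for p in box]);print(n,t,np.round(P,3).tolist(),'mid',P.mean(0).round(4))
    for i in range(2):
        d=P[i+1]-P[i];print(np.linalg.norm(d).round(4),np.degrees(np.arctan2(d[1],d[0])).round(1))
print('hole',onz(C,(319.4,180.7),.105))
# knob head top: scene crop(218,68)->px ; top crop (190,430)
us=(300+218/4,210+68/4); ut=(135+190/5,165+130/5)
print('knob top',tri(S,us,C,ut),onz(C,ut,.116))
E
python3 m2.py
```

```text
rack 140.0 [[0.617, 0.299, 0.04], [0.658, 0.114, 0.04], [0.602, 0.101, 0.04], [0.561, 0.283, 0.04]] mid [0.6095 0.1993 0.04  ]
0.1886 -77.5
0.0582 -166.4
fix 140.0 [[0.725, -0.108, 0.014], [0.732, -0.231, 0.014], [0.57, -0.237, 0.014], [0.562, -0.116, 0.014]] mid [ 0.6473 -0.1731  0.014 ]
0.1234 -86.4
0.1629 -177.7
hole [ 0.6303289  -0.17281168  0.105     ]
knob top [0.60909126 0.19995795 0.11058172] [0.60889783 0.19705786 0.116     ]
```

```bash
cat > p.py <<'E'
from h import *
from scipy.spatial.transform import Rotation as Ro
def Rtool(yaw,tilt,flip=0):
    # tool z = down, tilted towards +x of frame yaw; tool y along frame -y (flip: +y)
    R=Ro.from_euler('z',yaw,degrees=True)*Ro.from_euler('y',-tilt,degrees=True)*Ro.from_matrix(np.diag([1,-1,-1.]))
    return R*Ro.from_euler('z',180,degrees=True) if flip else R
def delta(P,R):
    o=observe(); d=(np.array(P)-o['position'])*1000; r=(R*Ro.from_rotvec(o['ee_rot']).inv()).as_rotvec()
    print('t',round(o['clock'],2),'d mm',d.round(1),'rot',r.round(4),'n',round(max(np.linalg.norm(d)/35,np.linalg.norm(r)/.11),1),'F',np.round(o['force'],2)); return d,r
E
python3 - <<'E'
from p import *
print(Ro.from_rotvec(observe()['ee_rot']).as_matrix().round(2))
delta((.55,-.173,.26),Rtool(3,32))
E
```

```text
[[ 0.94  0.33 -0.  ]
 [ 0.33 -0.94  0.  ]
 [-0.   -0.   -1.  ]]
t 0.1 d mm [344.2 416.7  34. ] rot [ 0.1068 -0.5502 -0.2764] n 15.5 F [-0.77 -0.59 -0.18]
```

step_arm(
  steps=[
    [10,22,10,0.0053,-0.0275,-0.0138],
    [10,22,8,0.0053,-0.0275,-0.0138],
    [10,22,6,0.0053,-0.0275,-0.0138],
    [14,22,4,0.0053,-0.0275,-0.0138],
    [18,21,2,0.0053,-0.0275,-0.0138],
    [18,21,2,0.0053,-0.0275,-0.0138],
    [18,21,2,0.0053,-0.0275,-0.0138],
    [18,21,0,0.0053,-0.0275,-0.0138],
    [18,21,0,0.0053,-0.0275,-0.0138],
    [18,21,0,0.0053,-0.0275,-0.0138],
    [18,21,0,0.0053,-0.0275,-0.0138],
    [18,21,0,0.0053,-0.0275,-0.0138],
    [18,21,0,0.0053,-0.0275,-0.0138],
    [20,21,0,0.0053,-0.0275,-0.0138],
    [20,21,0,0.0053,-0.0275,-0.0138],
    [20,21,0,0.0053,-0.0275,-0.0138],
    [20,21,0,0.0053,-0.0275,-0.0138],
    [20,21,0,0.0053,-0.0275,-0.0138],
    [20,17,0,0.0053,-0.0275,-0.0138],
    [18,16,0,0.0053,-0.0275,-0.0138],
  ],
)

```text
clock: 1.77
position: [0.5507, -0.1736, 0.2607]
ee_rot: [-3.006, -0.079, -0.864]
force: [0.2, -1.0, 0.6]
width: 1.0
gripper_force: 0.0
```

step_arm(
  steps=[
    [0,0,0,0,0,0],
    [0,0,0,0,0,0],
    [0,0,0,0,0,0],
  ],
)

```text
clock: 2.02
position: [0.5494, -0.1755, 0.2604]
ee_rot: [-3.008, -0.079, -0.86]
force: [-0.3, 0.4, -0.1]
width: 0.998
gripper_force: 0.0
```

```bash
python3 - <<'E'
from p import *
delta((.55,-.173,.26),Rtool(3,32))
W=cal('wrist');im=cams.get_image('wrist');np.savez('w1.npz',im=im,K=W[0],D=W[1],T=W[2])
save('w1',cv2.resize(im,(800,600),interpolation=cv2.INTER_CUBIC))
E
```

```text
t 2.02 d mm [ 0.6  2.5 -0.4] rot [ 0.002  -0.0012  0.0006] n 0.1 F [-0.28  0.4  -0.12]
```

View pics/w1.png

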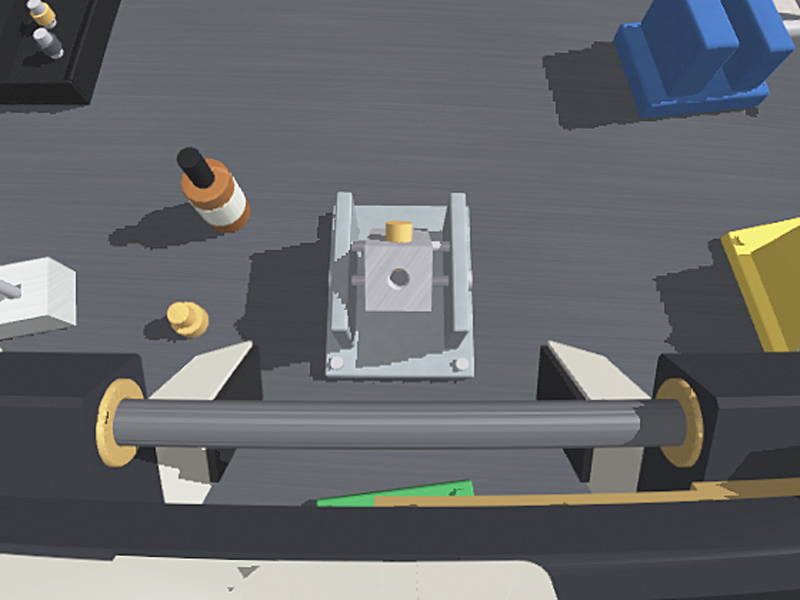

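The wrist view shows the grey fixture with the hole at about (399,278) and the base front corners near (325,378) and (474,378), in 800 px coordinates.

```bash
python3 - <<'E'
from p import *
z=np.load('w1.npz');im=z['im'];C=(z['K'],z['D'],z['T'])
x0,y0,w,h=222,130,120,140
save('w1c',cv2.resize(im[y0:y0+h,x0:x0+w],None,fx=4,fy=4,interpolation=cv2.INTER_CUBIC))
g=cv2.cvtColor(im,cv2.COLOR_RGB2GRAY)
r=g[180:210,262:298];print(r[14],r[:,17])
k=(r<105).astype(np.uint8);n,l,s,c=cv2.connectedComponentsWithStats(k);print(s[:,:],c+[262,180])
E
```

```text
[180 180 181 180 182 186 188 184 188 212 214  79  97 103 107 107 108 108
 108 106 105 103 101 113 144 193 188 189 185 187 186 186 186 186 189 189] [185 185 186 186 188 189 191 184 109 123 107 106 107 106 108 108 106 106
 102 109 165 216 206 185 184 186 187 189 188 186]
[[   0    0   36   30 1036]
 [  11    9   12   11   44]] [[279.51544402 194.53667954]
 [279.13636364 193.63636364]]
```

View pics/w1c.png

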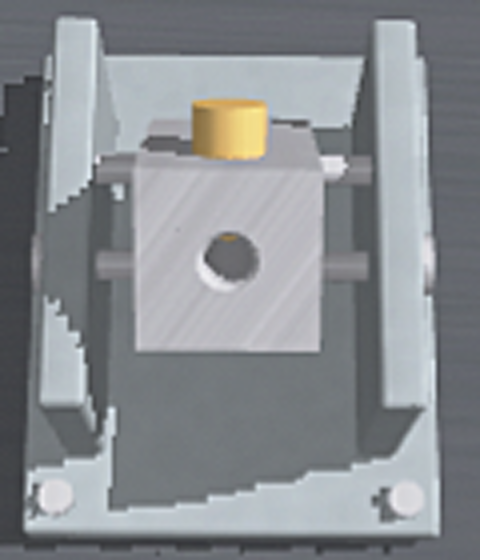

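```bash
python3 - <<'E'
from p import *
z=np.load('w1.npz');C=(z['K'],z['D'],z['T'])
px=lambda u,v:((u+.5)/4-.5+222,(v+.5)/4-.5+130)
L=[('FL',40,403),('FR',424,407),('RL',57,18),('RR',413,20)]
P={n:onz(C,px(u,v),.084) for n,u,v in L}
for n in P: print(n,P[n].round(4))
for a,b in(('FL','FR'),('RL','RR'),('RL','FL'),('RR','FR')):
    d=P[b]-P[a];print(a,b,np.linalg.norm(d).round(4),np.degrees(np.arctan2(d[1],d[0])).round(2))
m=np.mean(list(P.values()),0);print('mid',m, 'origin approx(yaw3)',m[:2]-.0225*np.array([np.cos(.05),np.sin(.05)]))
B={}
for n,u,v in(('bl',27,530),('br',438,532)): B[n]=onz(C,px(u,v),.014);print(n,B[n].round(4))
d=B['br']-B['bl'];print(np.degrees(np.arctan2(d[1],d[0])))
print('hole',onz(C,px(228,262),.105))
a=[]
for u,v in((136,351),(321,351)): a.append(onz(C,px(u,v),.105-.022*np.sin(np.radians(32))))
for u,v in((135,166),(323,165)): a.append(onz(C,px(u,v),.105+.022*np.sin(np.radians(32))))
a=np.array(a);print(a.round(4),a.mean(0));
for i in(0,2):
    d=a[i+1]-a[i];print(np.linalg.norm(d),np.degrees(np.arctan2(d[1],d[0])))
d=a[2:].mean(0)-a[:2].mean(0);print(np.degrees(np.arctan2(d[1],d[0])))
print('knob guess', observe()['joints'].round(2))
delta((.60,.18,.27),Rtool(13-90,0)); delta((.60,.18,.27),Rtool(13+90,0))
E
```

```text
FL [ 0.5989 -0.128   0.084 ]
FR [ 0.6027 -0.2212  0.084 ]
RL [ 0.7019 -0.1235  0.084 ]
RR [ 0.7061 -0.217   0.084 ]
FL FR 0.0933 -87.71
RL RR 0.0936 -87.43
RL FL 0.1031 -177.47
RR FR 0.1035 -177.67
mid [ 0.65240711 -0.17244931  0.084     ] origin approx(yaw3) [ 0.62993523 -0.17357385]
bl [ 0.576  -0.1175  0.014 ]
br [ 0.5813 -0.2346  0.014 ]
-87.38341527080182
hole [ 0.63054824 -0.17217575  0.105     ]
[[ 0.6109 -0.1512  0.0933]
 [ 0.6131 -0.1953  0.0933]
 [ 0.649  -0.1498  0.1167]
 [ 0.6514 -0.1931  0.1167]] [ 0.63109616 -0.17232511  0.105     ]
0.0441311480708961 -87.09481324922022
0.04335418087074624 -86.76172302109943
2.7260286606604605
knob guess [ 0.65  0.11 -0.33  2.09 -0.38  0.45 -0.88]
t 2.07 d mm [ 50.7 356.1   9.5] rot [ 0.3658  0.481  -1.3564] n 13.5 F [-0.17  0.11 -0.55]
t 2.07 d mm [ 50.7 356.1   9.5] rot [-0.504   0.3833  1.6959] n 16.5 F [-0.17  0.11 -0.55]
```

step_arm(
  steps=[
    [3,21,1,0.0203,0.0267,-0.0754],
    [3,21,1,0.0203,0.0267,-0.0754],
    [3,21,1,0.0203,0.0267,-0.0754],
    [3,21,1,0.0203,0.0267,-0.0754],
    [3,21,1,0.0203,0.0267,-0.0754],
    [3,21,1,0.0203,0.0267,-0.0754],
    [3,21,1,0.0203,0.0267,-0.0754],
    [3,21,1,0.0203,0.0267,-0.0754],
    [3,21,1,0.0203,0.0267,-0.0754],
    [3,21,0,0.0203,0.0267,-0.0754],
    [3,21,0,0.0203,0.0267,-0.0754],
    [3,21,0,0.0203,0.0267,-0.0754],
    [3,21,0,0.0203,0.0267,-0.0754],
    [4,21,0,0.0203,0.0267,-0.0754],
    [4,21,0,0.0203,0.0267,-0.0754],
    [4,21,0,0.0203,0.0267,-0.0754],
    [4,21,0,0.0203,0.0267,-0.0754],
    [4,19,0,0.0203,0.0267,-0.0754],
    [0,0,0,0,0,0],
    [0,0,0,0,0,0],
  ],
)

```text
clock: 3.73
position: [0.5969, 0.1285, 0.2611]
ee_rot: [-2.68, 1.622, -0.157]
force: [0.1, -0.2, -0.5]
width: 0.998
gripper_force: 0.0
```

```bash
python3 - <<'E'
from p import *
print(observe()['joints'].round(2))
delta((.609,.199,.27),Rtool(13-90,0))
W=cal('wrist');im=cams.get_image('wrist');np.savez('w2.npz',im=im,K=W[0],D=W[1],T=W[2])
save('w2',cv2.resize(im,(800,600),interpolation=cv2.INTER_CUBIC))
E
```

```text
[-0.88  0.4   0.76  1.68 -0.24  1.1  -2.73]
t 3.73 d mm [12.1 70.5  8.9] rot [ 0.0588  0.0813 -0.2551] n 2.5 F [ 0.12 -0.18 -0.54]
```

View pics/w2.png

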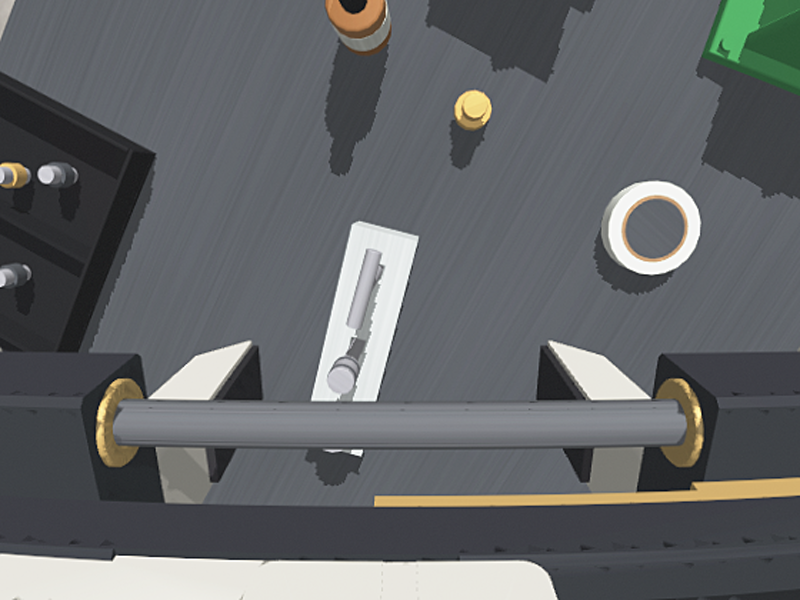

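The wrist view shows the knob head top at (342,381) and the tee at (366,290). The rack top's far corners are at (357,223) and (418,237). Joint 7 reached its limit, so I'll use the opposite yaw.

```bash
python3 - <<'E'
from p import *
z=np.load('w2.npz');im=z['im'];C=(z['K'],z['D'],z['T'])
q=lambda u,v:(u*.7,v*.7)
P=[onz(C,q(*p),.04) for p in((357,223),(418,237),(320,370),(384,372))]
for p in P: print(p.round(4))
for i,j in((0,1),(0,2),(1,3)):
    d=P[j]-P[i];print(np.linalg.norm(d).round(4),np.degrees(np.arctan2(d[1],d[0])).round(1))
y=np.radians(13);ex=np.array([np.cos(y),np.sin(y)]);ey=np.array([-ex[1],ex[0]])
m=(P[0]+P[1])[:2]/2; print('center from end',m+.09*ey)
print('knob',onz(C,q(342,381),.116))
delta((.605,.195,.26),Rtool(103,0))
E
```

```text
[0.6518 0.1173 0.04  ]
[0.6073 0.1053 0.04  ]
[0.6261 0.2329 0.04  ]
[0.5813 0.2101 0.04  ]
0.046 -165.0
0.1185 102.5
0.1079 103.9
center from end [0.60930324 0.19898648]
knob [0.60899127 0.20052262 0.116     ]
t 3.78 d mm [ 8.5 67.6 -1.2] rot [-0.1177  0.0843  2.8836] n 26.2 F [ 0.35 -0.2  -0.14]
```

step_arm(
  steps=[
    [1,5,0,-0.0042,0.003,0.103],
    [1,5,0,-0.0042,0.003,0.103],
    [1,5,0,-0.0042,0.003,0.103],
    [1,5,0,-0.0042,0.003,0.103],
    [1,5,0,-0.0042,0.003,0.103],
    [1,5,0,-0.0042,0.003,0.103],
    [1,5,0,-0.0042,0.003,0.103],
    [1,5,0,-0.0042,0.003,0.103],
    [1,5,0,-0.0042,0.003,0.103],
    [1,5,0,-0.0042,0.003,0.103],
    [1,5,0,-0.0042,0.003,0.103],
    [1,5,0,-0.0042,0.003,0.103],
    [0.5,5,0,-0.0042,0.003,0.103],
    [0,6.6,0,-0.0042,0.003,0.103],
  ],
)

```text
clock: 4.95
position: [0.6093, 0.1969, 0.2624]
ee_rot: [-3.086, -0.557, -0.102]
force: [0.2, -0.2, -0.5]
width: 1.001
gripper_force: 0.0
```

step_arm(
  steps=[
    [0,0,0,-0.0042,0.003,0.103],
    [0,0,0,-0.0042,0.003,0.103],
    [0,0,0,-0.0042,0.003,0.103],
    [0,0,0,-0.0042,0.003,0.103],
    [0,0,0,-0.0042,0.003,0.103],
    [0,0,0,-0.0042,0.003,0.103],
    [0,0,0,-0.0042,0.003,0.103],
    [0,0,0,-0.0042,0.003,0.103],
    [0,0,0,-0.0042,0.003,0.103],
    [0,0,0,-0.0042,0.003,0.103],
    [0,0,0,-0.0042,0.003,0.103],
    [0,0,0,-0.0042,0.003,0.103],
    [0,0,0,-0.0042,0.003,0.103],
    [0,0,0,-0.0042,0.003,0.103],
    [0,0,0,0,0,0],
    [0,0,0,0,0,0],
    [0,0,0,0,0,0],
  ],
  gripper=0.6,
)

```text
clock: 6.37
position: [0.6092, 0.1983, 0.2622]
ee_rot: [1.962, 2.453, -0.002]
force: [-0.3, -0.8, 0.0]
width: 0.597
gripper_force: 0.0
```

```bash
python3 - <<'E'
from p import *
print(observe()['joints'].round(2))
delta((.609,.1995,.26),Rtool(103,0))
W=cal('wrist');im=cams.get_image('wrist');np.savez('w3.npz',im=im,K=W[0],D=W[1],T=W[2])
save('w3',cv2.resize(im,(800,600),interpolation=cv2.INTER_CUBIC))
E
```

```text
[-0.44  0.44  0.06  1.48 -0.02  1.22 -0.16]
t 6.37 d mm [-0.2  1.2 -2.2] rot [ 0.0013 -0.0001  0.0053] n 0.1 F [-0.26 -0.81  0.02]
```

View pics/w3.png

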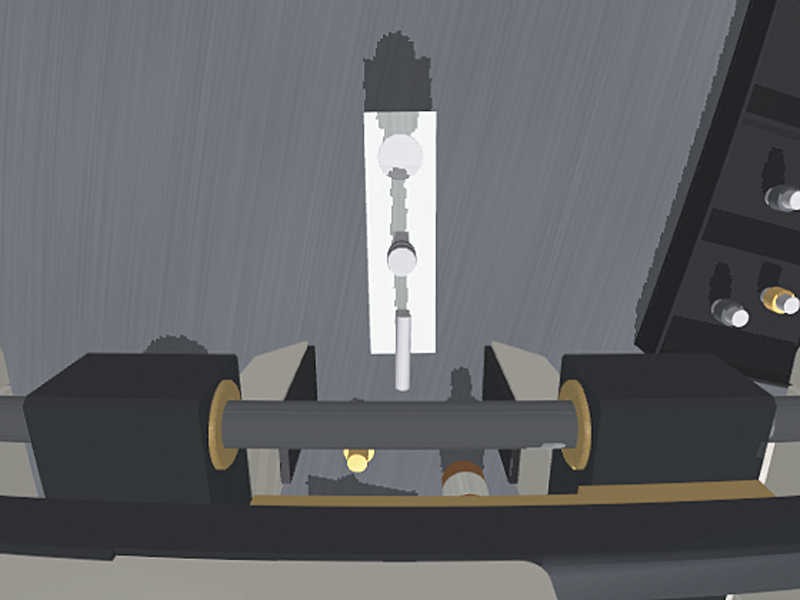

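The knob head top is at (402,262), between the disc at (400,157) and the tee bar at (403,350). It sits on the centre line of the fingers.

```bash
python3 - <<'E'
from p import *
z=np.load('w3.npz');C=(z['K'],z['D'],z['T'])
q=lambda u,v:(u*.7,v*.7)
k=onz(C,q(402,262),.116);print(k)
P=[onz(C,q(*p),.04) for p in((364,112),(435,112),(371,353),(435,353))];print(np.array(P).round(4),np.mean(P,0))
delta((k[0],k[1],.084),Rtool(103,0))
E
```

```text
[0.61065852 0.20150828 0.116     ]
[[0.5655 0.2833 0.04  ]
 [0.6136 0.294  0.04  ]
 [0.6071 0.1084 0.04  ]
 [0.6559 0.1193 0.04  ]] [0.61051344 0.20125572 0.04      ]
t 6.42 d mm [   1.5    2.9 -178. ] rot [ 0.0014 -0.0004  0.0046] n 5.1 F [-0.59  0.11  0.6 ]
```

step_arm(
  steps=[
    [0.8,2,-20,0,0,0],
    [0,0,-20,0,0,0],
    [0,0,-20,0,0,0],
    [0,0,-20,0,0,0],
    [0,0,-20,0,0,0],
    [0,0,-20,0,0,0],
    [0,0,-18,0,0,0],
    [0,0,-16,0,0,0],
    [0,0,-14,0,0,0],
    [0,0,-10,0,0,0],
    [0,0,0,0,0,0],
    [0,0,0,0,0,0],
  ],
)

```text
clock: 7.42
position: [0.6098, 0.2015, 0.0836]
ee_rot: [1.957, 2.457, -0.004]
force: [0.7, 0.4, 0.5]
width: 0.599
gripper_force: 0.0
```

step_arm(
  steps=[
    [0,0,0,0,0,0],
    [0,0,0,0,0,0],
    [0,0,0,0,0,0],
    [0,0,0,0,0,0],
    [0,0,0,0,0,0],
    [0,0,0,0,0,0],
    [0,0,0,0,0,0],
    [0,0,0,0,0,0],
    [0,0,0,0,0,0],
    [0,0,0,0,0,0],
  ],
  gripper=0.0,
  force=40,
)

```text
clock: 8.25
position: [0.6099, 0.2017, 0.0838]
ee_rot: [1.956, 2.458, -0.003]
force: [-0.4, 0.1, 3.5]
width: 0.188
gripper_force: 40.0
```

```bash
python3 - <<'E'
from p import *
o=observe();print(o['position'],o['width']*92,o['gripper_force'],o['force'])
E
```

```text
[0.60994541 0.20166025 0.08378079] 17.270935050487964 40.00033378601074 [-0.40042654  0.1197516   3.50909374]
```

step_arm(
  steps=[
    [0,0,8,0,0,0],
    [0,0,12,0,0,0],
    [0,0,16,0,0,0],
    [0,0,20,0,0,0],
    [0,0,20,0,0,0],
    [0,0,20,0,0,0],
    [0,0,20,0,0,0],
    [0,0,20,0,0,0],
    [0,0,14,0,0,0],
    [0,0,0,0,0,0],
    [0,0,0,0,0,0],
  ],
)

```text
clock: 9.17
position: [0.6101, 0.2017, 0.2348]
ee_rot: [1.956, 2.457, -0.0]
force: [0.6, -0.4, -0.6]
width: 0.185
gripper_force: 40.0
```

```bash
cat >> p.py <<'E'
H=np.array([.6308,-.1723,.105]);YAW=2.5
R0=Rtool(YAW,32);AX=R0.apply([0,0,1]);FT=.0738
def pre(s,h=H): return h-AX*(FT+s)
E
python3 - <<'E'
from p import *
print(observe()['joints'].round(2),AX,pre(.03));delta(pre(.03),R0)
E
```

```text
[-0.44  0.46  0.05  1.52 -0.03  1.17 -0.15] [ 0.5294149   0.02311475 -0.8480481 ] [ 0.57584673 -0.17469931  0.19302739]
t 9.17 d mm [ -34.3 -376.4  -41.8] rot [ 0.5067 -0.3848 -1.702 ] n 16.5 F [ 0.64 -0.43 -0.57]
```

step_arm(
  steps=[
    [-1.7,-18.8,0,0.0253,-0.0192,-0.0851],
    [-1.7,-18.8,0,0.0253,-0.0192,-0.0851],
    [-1.7,-18.8,0,0.0253,-0.0192,-0.0851],
    [-1.7,-18.8,0,0.0253,-0.0192,-0.0851],
    [-1.7,-18.8,0,0.0253,-0.0192,-0.0851],
    [-1.7,-18.8,0,0.0253,-0.0192,-0.0851],
    [-1.7,-18.8,0,0.0253,-0.0192,-0.0851],
    [-1.7,-18.8,0,0.0253,-0.0192,-0.0851],
    [-1.7,-18.8,0,0.0253,-0.0192,-0.0851],
    [-1.7,-18.8,0,0.0253,-0.0192,-0.0851],
    [-1.7,-18.8,0,0.0253,-0.0192,-0.0851],
    [-1.7,-18.8,0,0.0253,-0.0192,-0.0851],
    [-1.7,-18.8,0,0.0253,-0.0192,-0.0851],
    [-1.7,-18.8,0,0.0253,-0.0192,-0.0851],
    [-1.7,-18.8,0,0.0253,-0.0192,-0.0851],
    [-1.7,-18.8,0,0.0253,-0.0192,-0.0851],
    [-1.7,-18.8,0,0.0253,-0.0192,-0.0851],
    [-1.7,-18.8,0,0.0253,-0.0192,-0.0851],
    [-1.7,-18.8,0,0.0253,-0.0192,-0.0851],
    [-1.7,-18.8,0,0.0253,-0.0192,-0.0851],
  ],
)

```text
clock: 10.83
position: [0.5745, -0.1752, 0.2322]
ee_rot: [-3.007, -0.059, -0.858]
force: [-0.6, -0.0, -1.4]
width: 0.187
gripper_force: 40.0
```

step_arm(
  steps=[
    [0,0,-8,0,0,0],
    [0,0,-10,0,0,0],
    [0,0,-10,0,0,0],
    [0,0,-8,0,0,0],
    [0,0,-6,0,0,0],
    [0,0,0,0,0,0],
    [0,0,0,0,0,0],
    [0,0,0,0,0,0],
  ],
)

```text
clock: 11.5
position: [0.5756, -0.1744, 0.1914]
ee_rot: [-3.007, -0.066, -0.859]
force: [-0.1, 0.1, -0.6]
width: 0.187
gripper_force: 40.0
```

```bash
python3 - <<'E'
from p import *
print(observe()['joints'].round(2));delta(pre(.03),R0)
W=cal('wrist');im=cams.get_image('wrist');a=cams.get_image('scene');np.savez('w4.npz',im=im,K=W[0],D=W[1],T=W[2],a=a)
x=np.hstack([cv2.resize(im[120:300,200:360],(400,450),interpolation=2),cv2.resize(a[165:255,175:255],(400,450),interpolation=2)])
save('w4',x)
E
```

```text
[ 0.11  0.22  0.25  2.17 -0.86  0.34 -0.43]
t 11.5 d mm [ 0.3 -0.3  1.6] rot [-0.0017 -0.0021 -0.001 ] n 0.0 F [-0.06  0.11 -0.64]
```

View pics/w4.png

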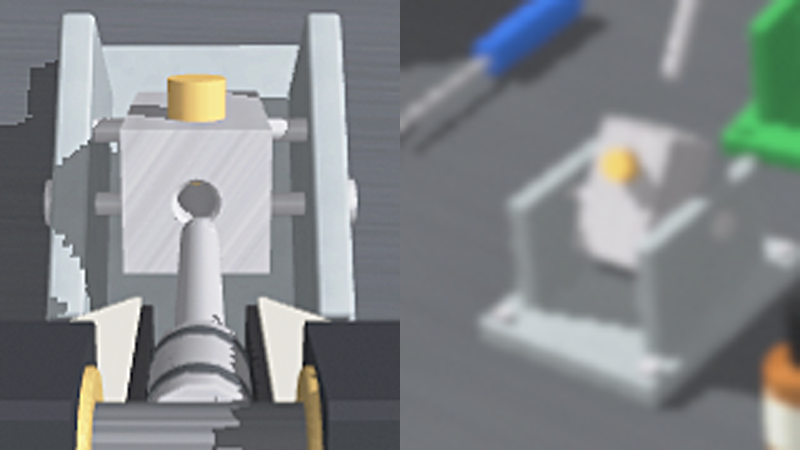

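The left half shows the pin foot tip at about (199,218) just below the hole, which is centred near (198,203). The scene view on the right shows the body, with its hole hidden from that side.

```bash
python3 - <<'E'
from p import *
z=np.load('w4.npz');im=z['im'];C=(z['K'],z['D'],z['T'])
c=lambda p:((np.array(p)+.5-[200,120])*2.5-.5).round(1)
o=observe();R=Ro.from_rotvec(o['ee_rot']);ax=R.apply([0,0,1]);f=o['position']+ax*FT
ex=R.apply([1,0,0]);ey=R.apply([0,1,0])
t=np.linspace(0,2*np.pi,9)[:-1]
circ=lambda c0,r:np.array([c0+r*(np.cos(a)*ex+np.sin(a)*ey) for a in t])
print('foot',c(proj(C,f)),c(proj(C,circ(f,.0025))).tolist())
print('shaft r5 3mm up',c(proj(C,circ(f-ax*.003,.005))).tolist())
print('H',c(proj(C,H)),c(proj(C,circ(H,.0073))).tolist())
g=cv2.cvtColor(im,cv2.COLOR_RGB2GRAY)
for r in range(190,222,2): print(r,g[r,266:294])
E
```

```text
foot [[194.5 234.9]] [[194.4, 225.8], [201.1, 228.5], [203.9, 234.9], [201.2, 241.2], [194.5, 243.9], [187.8, 241.3], [185.0, 234.9], [187.7, 228.5]]
shaft r5 3mm up [[194.3, 220.0], [207.9, 225.4], [213.5, 238.3], [207.9, 251.2], [194.5, 256.5], [181.0, 251.2], [175.3, 238.4], [180.8, 225.4]]
H [[196.7 203.1]] [[196.6, 179.0], [214.2, 186.1], [221.5, 203.0], [214.2, 219.8], [196.7, 226.8], [179.3, 219.9], [171.9, 203.1], [179.0, 186.1]]
190 [201 200 200 203 206 208 206 205 208 210 212 213 211 213 209 209 211 206
 200 200 201 207 211 208 205 207 210 211]
192 [201 202 204 205 209 207 207 207 203 172 129 125 118 115 118 147 184 198
 205 207 210 210 207 204 209 211 210 207]
194 [201 203 207 207 205 199 181 166 127 108 114 117 121 114 118 116 116 117
 126 173 213 210 209 210 211 208 205 206]
196 [205 208 205 206 212 200 137 104 113 117 120 120 119 119 119 118 116 116
 113 123 134 195 215 211 209 205 207 210]
198 [209 202 208 225 223 116 106 112 116 116 120 118 120 120 119 119 118 116
 113 114 127 145 214 209 207 207 210 209]
200 [203 204 213 237 234 111 105 113 115 117 118 118 120 121 11
[... 545 characters left out ...]
208 203 201 202 204 166 104 124 152 162 177 191 204 216 225 220
 217 224 207 207 206 204 205 206 208 209]
212 [209 207 202 199 204 208 173 105 121 128 149 164 178 191 203 213 219 224
 230 239 220 204 204 206 207 210 208 210]
214 [205 199 198 205 211 209 149 114 121 127 150 166 177 191 201 214 220 224
 226 228 225 210 204 208 209 207 211 215]
216 [200 201 207 210 214 203 124 117 122 130 151 165 177 191 201 213 219 224
 226 228 227 220 206 208 209 213 215 215]
218 [203 207 210 207 209 205 104 118 122 133 151 164 180 191 200 213 219 224
 226 228 227 220 205 211 215 216 212 208]
220 [208 209 205 207 215 202 107 120 121 134 152 166 179 191 201 214 218 224
 226 227 227 222 211 216 216 209 209 209]
```

```bash
sed -i 's/^H=.*/H=np.array([.6305,-.1712,.1048]);YAW=2.5/' p.py; python3 - <<'E'
from p import *
delta(pre(.01),R0)
E
```

```text
t 11.6 d mm [ 10.2   1.2 -16.1] rot [-0.0015 -0.0011 -0.0013] n 0.5 F [ 0.12 -0.75 -1.55]
```

step_arm(
  steps=[
    [2.5,0.3,-4,0,0,0],
    [2.5,0.3,-4,0,0,0],
    [2.5,0.3,-4,0,0,0],
    [2.7,0.3,-4.1,-0.0015,-0.001,-0.001],
    [0,0,0,0,0,0],
    [0,0,0,0,0,0],
    [0,0,0,0,0,0],
    [0,0,0,0,0,0],
  ],
)

```text
clock: 12.27
position: [0.586, -0.1733, 0.1756]
ee_rot: [-3.008, -0.066, -0.862]
force: [0.1, 0.2, -1.0]
width: 0.189
gripper_force: 40.0
```

```bash
python3 - <<'E'
from p import *
delta(pre(.01),R0)
W=cal('wrist');im=cams.get_image('wrist')
save('w5',cv2.resize(im[170:240,235:325],None,fx=6,fy=6,interpolation=2))
E
```

```text
t 12.27 d mm [0.1 0.2 0.2] rot [-0.0001 -0.0002 -0.    ] n 0.0 F [ 0.05  0.16 -1.  ]
```

View pics/w5.png

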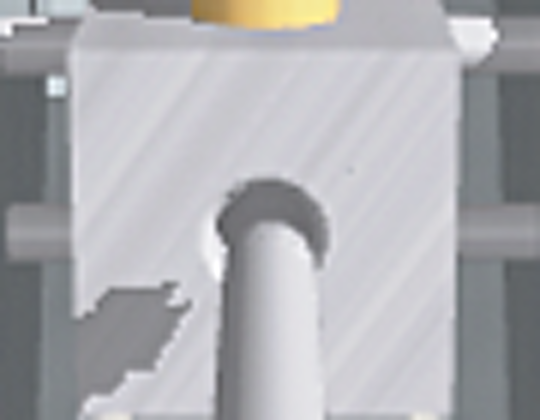

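The pin is laterally within about 0.3 mm of the hole: pin centre at column 270, hole centre at column 267. Now I'll advance along the axis.

step_arm(
  steps=[
    [0.8,0.1,-1.27,0,0,0],
    [0.8,0.1,-1.27,0,0,0],
    [0.8,0.1,-1.27,0,0,0],
    [0.8,0.03,-1.27,0,0,0],
    [0.8,0.03,-1.27,0,0,0],
    [0.8,0.03,-1.27,0,0,0],
    [0.8,0.03,-1.27,0,0,0],
    [0.8,0.03,-1.27,0,0,0],
    [0.8,0.03,-1.27,0,0,0],
    [0.8,0.03,-1.27,0,0,0],
    [0,0,0,0,0,0],
    [0,0,0,0,0,0],
  ],
)

```text
clock: 13.32
position: [0.594, -0.1726, 0.1627]
ee_rot: [-3.008, -0.066, -0.862]
force: [0.6, -0.5, -1.2]
width: 0.183
gripper_force: 40.0
```

```bash
cat > s.py <<'E'
from p import *
o=observe();e=(o['position']+AX*FT-H)*1000;f=o['force']
print('depth %.2f tx %.2f ty %.2f'%(e@AX,e@R0.apply([1,0,0]),e@R0.apply([0,1,0])),'F ax %.1f tx %.1f ty %.1f'%(f@AX,f@R0.apply([1,0,0]),f@R0.apply([0,1,0])),o['ft_torque'].round(2),'w',o['width']*92,o['clock'])
E
python3 s.py
```

```text
depth 5.37 tx -0.27 ty -0.15 F ax 1.3 tx -0.2 ty 0.5 [0.02 0.77 0.01] w 16.87872353561458 13.3167
```

step_arm(
  steps=[
    [1.06,0.05,-1.7,0,0,0],
    [1.06,0.05,-1.7,0,0,0],
    [1.06,0.05,-1.7,0,0,0],
    [1.06,0.05,-1.7,0,0,0],
    [1.06,0.05,-1.7,0,0,0],
    [0,0,0,0,0,0],
  ],
)

```text
clock: 13.82
position: [0.5994, -0.1723, 0.1539]
ee_rot: [-3.008, -0.066, -0.861]
force: [-0.5, -0.6, -1.7]
width: 0.186
gripper_force: 40.0
```

```bash
python3 s.py
```

```text
depth 15.68 tx -0.34 ty -0.21 F ax 1.2 tx -1.3 ty 0.6 [-0.07  0.76  0.02] w 17.146734634653473 13.8167
```

Inside and free. Continuing to a depth of about 37 mm.

step_arm(
  steps=[
    [1.08,0.05,-1.68,0,0,0],
    [1.08,0.05,-1.68,0,0,0],
    [1.08,0.05,-1.68,0,0,0],
    [1.08,0.05,-1.68,0,0,0],
    [1.08,0.05,-1.68,0,0,0],
    [1.08,0.05,-1.68,0,0,0],
    [1.08,0.05,-1.68,0,0,0],
    [1.08,0.05,-1.68,0,0,0],
    [1.08,0.05,-1.68,0,0,0],
    [1.08,0.05,-1.68,0,0,0],
    [0.5,0,-0.85,0,0,0],
    [0,0,0,0,0,0],
    [0,0,0,0,0,0],
  ],
)

```text
clock: 14.9
position: [0.6106, -0.1719, 0.1366]
ee_rot: [-3.008, -0.066, -0.862]
force: [-0.8, -0.1, -1.0]
width: 0.186
gripper_force: 40.0
```

```bash
python3 s.py
```

```text
depth 36.30 tx -0.01 ty -0.15 F ax 0.4 tx -1.2 ty 0.1 [0.02 0.82 0.  ] w 17.10386509159244 14.9
```

step_arm(
  steps=[
    [0.53,0.02,-0.85,0,0,0],
    [0.53,0.02,-0.85,0,0,0],
    [0.53,0.02,-0.85,0,0,0],
    [0.53,0.02,-0.85,0,0,0],
    [0.53,0.02,-0.85,0,0,0],
    [0.53,0.02,-0.85,0,0,0],
    [0,0,0,0,0,0],
    [0,0,0,0,0,0],
  ],
)

```text
clock: 15.57
position: [0.6138, -0.1718, 0.1316]
ee_rot: [-3.008, -0.066, -0.862]
force: [-3.0, 0.5, 1.8]
width: 0.188
gripper_force: 40.0
```

```bash
python3 s.py
```

```text
depth 42.21 tx 0.07 ty -0.12 F ax -3.1 tx -1.5 ty -0.6 [0.1  0.84 0.04] w 17.307180481647897 15.5667
```

step_arm(
  steps=[
    [0.53,0.02,-0.85,0,0,0],
    [0.53,0.02,-0.85,0,0,0],
    [0.53,0.02,-0.85,0,0,0],
    [0,0,0,0,0,0],
    [0,0,0,0,0,0],
  ],
)

```text
clock: 15.98
position: [0.6155, -0.1717, 0.129]
ee_rot: [-3.008, -0.066, -0.862]
force: [-3.8, 0.8, 3.7]
width: 0.184
gripper_force: 40.0
```

```bash
python3 s.py
```

```text
depth 45.28 tx 0.09 ty -0.11 F ax -5.2 tx -1.3 ty -1.0 [0.04 0.89 0.05] w 16.93715577288354 15.9833
```

step_arm(
  steps=[
    [0.53,0.02,-0.85,0,0,0],
    [0.53,0.02,-0.85,0,0,0],
    [0.53,0.02,-0.85,0,0,0],
    [0.37,0.02,-0.6,0,0,0],
    [0,0,0,0,0,0],
    [0,0,0,0,0,0],
  ],
)

```text
clock: 16.48
position: [0.6172, -0.1719, 0.1265]
ee_rot: [-3.007, -0.065, -0.863]
force: [-10.5, 0.7, 14.4]
width: 0.188
gripper_force: 40.0
```

```bash
python3 s.py
```

```text
depth 48.31 tx 0.19 ty 0.09 F ax -17.7 tx -1.3 ty -1.2 [0.29 1.18 0.16] w 17.2620564305699 16.4833
```

step_arm(
  steps=[
    [0.37,0.02,-0.6,0,0,0],
    [0.27,0,-0.42,0,0,0],
    [0,0,0,0,0,0],
    [0,0,0,0,0,0],
  ],
)

```text
clock: 16.82
position: [0.6174, -0.172, 0.1263]
ee_rot: [-3.007, -0.065, -0.864]
force: [-22.0, 1.0, 26.1]
width: 0.186
gripper_force: 40.0
```

```bash
python3 s.py
```

```text
depth 48.65 tx 0.30 ty 0.23 F ax -33.7 tx -4.8 ty -1.9 [0.53 1.63 0.33] w 17.152816032467065 16.8167
```

The plunger is at its stop, with a sharp force rise at a depth of 48.3 mm. I'll ease off slightly, hold, then come back up.

step_arm(
  steps=[
    [-0.37,-0.02,0.6,0,0,0],
    [0,0,0,0,0,0],
    [0,0,0,0,0,0],
    [0,0,0,0,0,0],
    [0,0,0,0,0,0],
    [0,0,0,0,0,0],
    [0,0,0,0,0,0],
  ],
)

```text
clock: 17.4
position: [0.6173, -0.1719, 0.1265]
ee_rot: [-3.007, -0.065, -0.864]
force: [-16.9, 2.0, 20.4]
width: 0.19
gripper_force: 40.0
```

```bash
python3 s.py
```

```text
depth 48.38 tx 0.26 ty 0.17 F ax -26.2 tx -3.4 ty -2.7 [0.45 1.42 0.27] w 17.502055477120425 17.4
```

step_arm(
  steps=[
    [-0.53,-0.02,0.85,0,0,0],
    [-0.53,-0.02,0.85,0,0,0],
    [-0.53,-0.02,0.85,0,0,0],
    [-0.53,-0.02,0.85,0,0,0],
    [-0.53,-0.02,0.85,0,0,0],
    [-0.53,-0.02,0.85,0,0,0],
    [-0.53,-0.02,0.85,0,0,0],
    [-0.53,-0.02,0.85,0,0,0],
    [-0.53,-0.02,0.85,0,0,0],
    [0,0,0,0,0,0],
    [0,0,0,0,0,0],
    [0,0,0,0,0,0],
  ],
)

```text
clock: 18.4
position: [0.6129, -0.1718, 0.1331]
ee_rot: [-3.008, -0.066, -0.862]
force: [-2.3, 0.6, 2.2]
width: 0.188
gripper_force: 40.0
```

```bash
python3 s.py
```

```text
depth 40.47 tx 0.03 ty -0.12 F ax -3.1 tx -0.8 ty -0.7 [-0.06  0.82 -0.01] w 17.26992591862032 18.4
```

step_arm(
  steps=[
    [-0.37,-0.02,0.6,0,0,0],
    [0,0,0,0,0,0],
    [0,0,0,0,0,0],
  ],
)

```text
clock: 18.65
position: [0.6125, -0.1719, 0.1337]
ee_rot: [-3.008, -0.066, -0.862]
force: [-2.0, 0.3, 1.6]
width: 0.19
gripper_force: 40.0
```

step_arm(
  steps=[
    [0,0,0,0,0,0],
    [0,0,0,0,0,0],
    [0,0,0,0,0,0],
    [0,0,0,0,0,0],
    [0,0,0,0,0,0],
    [0,0,0,0,0,0],
    [0,0,0,0,0,0],
    [0,0,0,0,0,0],
  ],
  gripper=0.5,
)

```text
clock: 19.32
position: [0.6125, -0.1718, 0.1337]
ee_rot: [-3.008, -0.066, -0.862]
force: [-0.4, -0.4, 0.0]
width: 0.5
gripper_force: 0.0
```

step_arm(
  steps=[
    [-2.6,-0.1,4.2,0,0,0],
    [-5.3,-0.2,8.5,0,0,0],
    [-5.3,-0.2,8.5,0,0,0],
    [-5.3,-0.2,8.5,0,0,0],
    [-5.3,-0.2,8.5,0,0,0],
    [-5.3,-0.2,8.5,0,0,0],
    [-5.3,-0.2,8.5,0,0,0],
    [-5.3,-0.2,8.5,0,0,0],
    [-5.3,-0.2,8.5,0,0,0],
    [-5.3,-0.2,8.5,0,0,0],
    [-5.3,-0.2,8.5,0,0,0],
    [0,0,0,0,0,0],
    [0,0,0,0,0,0],
  ],
)

```text
clock: 20.4
position: [0.5571, -0.1739, 0.2236]
ee_rot: [-3.007, -0.066, -0.864]
force: [0.8, 1.2, -0.1]
width: 0.503
gripper_force: 0.0
```

```bash
python3 - <<'E'
from p import *
im=cams.get_image('wrist');a=cams.get_image('scene')
save('w6',np.hstack([cv2.resize(im[90:300,186:374],(400,450),interpolation=2),cv2.resize(a[155:290,175:295],(400,450),interpolation=2)]))
C=cal('wrist');top=H+AX*(.040-.106);c=proj(C,top)[0];print('expected head top',(c-[186,90])*[400/188,450/210])
o=observe();print(o['force'],o['clock'])
E
```

```text
expected head top [197.16757687 267.63591097]
[-0.22865843  0.82498738 -1.14654219] 20.5
```

View pics/w6.png

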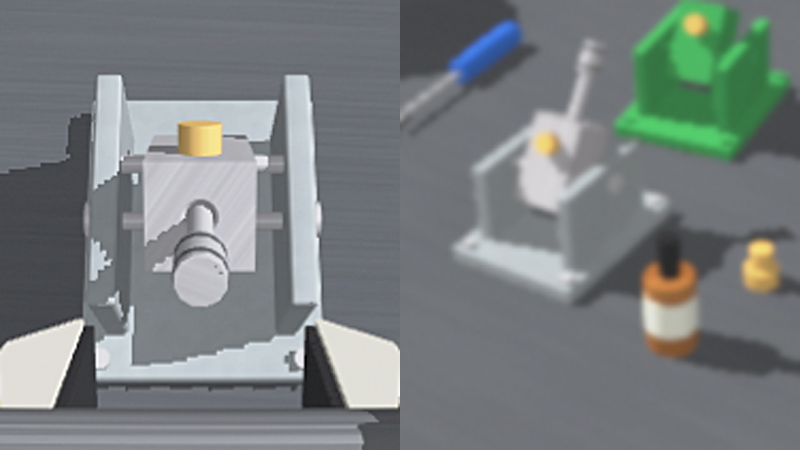

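The pin stands in the hole with its head at (200,280) and its shaft at (203,217). The fingers are open and clear of it, and nothing else near the fixture has moved.

```bash
python3 -c "
from cell import job
print(job.sign_off())"
```

```text
the job is handed in; nothing more can be done
None
```

The job is handed in: I pressed the plunger to its stop and held it there for over half a second, let it spring back, and left the knob pin standing free in the injector body's hole.

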